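# Strip a stack of engine parts into their nests

### The arm

A 7-joint arm with a two-finger parallel gripper is mounted at the origin on the work surface. World frame = base frame: x ahead of the robot, y to its left, z up, the work surface at z = 0. Lengths are in m, angles in rad, forces in N, time in s.
With the tool pointing down it reaches from about 0.4 to 0.875 m from the base axis. Payload 19.3 kg.
Tool frame: the origin (TCP) lies at the very end of the fingers, on their centre line; the grasp point (between the pads) lies 19 mm behind it; z points along the fingers, y is the line along which they close (so a half turn about z gives the same grasp; the last joint's range is limited). The gripper opens to 85 mm and grips with 20 to 120 N. Pads are 22 mm wide; open, the fingers measure 114 mm over their backs; the gripper's body (76 mm by 85 mm) begins 54 mm behind the grasp point. The pads swing forward as they close: fully open they stand 13 mm farther back than shut.
Start: joints at [-1.284, 0.521, -0.036, 1.599, 0.021, 1.021, -0.113], TCP at [0.218, 0.586, 0.231] pointing down, gripper open.
Joint ranges: [-2.91, 2.91], [-0.3, 2.13], [-1.5, 1.42], [0.17, 2.43], [-1.26, 4.41], [0.16, 1.93], [-2.52, 2.52]. Speed limits (rad/s): [1.89, 1.89, 2.39, 2.39, 3.01, 3.01, 3.01].

### API

Orientations are given as [roll, pitch, yaw] about the fixed x, y, z axes, in that order (R = Rz(yaw) Ry(pitch) Rx(roll)).
In Python, from workcell import bot gives the robot as it stands.
- The arm moves only by the tool jog_arm, never from a script. Its argument "motion" is a list of rows, each a list of 5 numbers: the shift along the tool's x, y, z scaled (see below), then the turn about the tool's z scaled (see below), then the opening, from 0 (shut) to 1 (fully open). A call has 1 to 12 rows; each row shifts and turns the commanded pose from where the row before left it, along the tool's axes as they then stand; what a row does not reach is not made up. The controller multiplies each number of a shift by 30 mm and each number of a turn by 0.08 rad. A row lasts 1/10 s, in which the tool goes at most 50 mm and 8.59 degrees, less where a joint would pass 70% of its speed; a pose out of reach is approached as far as the arm can. A call with a number of a shift or a turn outside -1 to 1 is refused whole. A call with a gripper value outside its range is refused whole. The fingers move at their own pace and stop on an object; "newtons" is the grip in N (left out, the last holds). Time passes only in rows, so rows that do not move let the fingers close. It gives the time, the measured TCP pose, the force, the opening and the grip force at its end, in the units of the state.
- bot.observe(): the state, without advancing time (a new reading comes with each control period).
- bot.grab_frame(name): name is "scene" or "top" or "wrist"; returns a dict with "pixels" (420x560x3 uint8, red, green, blue), "fovy" (degrees; the focal length in pixels is half the picture's height over the tangent of half this angle, whatever the lens; pixels are square), "cx", "cy" (the principal point, pixels), "rvec" (rotation vector, rad) and "tvec" (3), from world to camera coordinates, as OpenCV has them; the wrist camera has in their place "mount" (4x4, takes a point from camera to tool coordinates, whose origin is the TCP and whose axes are the flange's). Camera axes: x right, y down, z forward; pixel columns grow to the right and rows downward; lengths in m; the calibration is good to about 2 mm. A picture is of the moment at which its call begins: read the wrist's pose just before it. There is no depth.
- bot.job_done(): hands the job in; it is judged then, once.
The state is a dict: "clock": time; "qpos": joint angles; "qd": joint speeds; "joint_efforts": joint torques, N m; "position": TCP position; "tool_rot": TCP orientation; "force": force on the tool from outside, world axes, zero at the start; "moment": the same for the moment, N m; "grip_width": finger opening in m; "finger_force": force on a finger pad.
Only numpy, scipy, OpenCV 4.12 (cv2) and the standard library are available. Lean on these libraries where they do the work, as an engineer would, in place of code of your own. Each camera call takes 0.05 s, during which the arm holds its last target. There are 200 camera calls.

### The job

Take the stack of engine parts on the cart apart from the top down, one part at a time: bush, nut, ball bearing, bearing cap. Set each one upright and flat inside the rim of the nest plate that has its own outline (small circle for the bush, hexagon for the nut, large circle for the bearing, rectangle for the cap). Place the parts, do not drop or topple any, and leave the oil bottle and the wrench alone.

Things in the scene. Friction and masses are not known exactly. Their poses are not given: they have to be found in the camera images.
- bush: Top of the stack: plain brass tube, 28 mm outside diameter, 20 mm bore, 30 mm high, about 90 g. It stands on the nut, its axis upright, within 3 mm of the nut's axis. Origin: centre of its underside, z up along its axis.
- nut: Second from the top: large bright steel hexagon nut, 41 mm across flats, 47 mm across corners, 22 mm high, about 140 g. It lies flat on the bearing, within 3 mm of its axis. Origin: centre of its underside, z up along its axis. Its x axis is normal to one pair of flats (the other pairs are at 60 and 120 degrees from it).
- bearing: Third from the top: steel ball bearing with black seal, 58 mm outside diameter, 20 mm high, about 220 g. It lies flat on the bearing cap, within 3 mm of its centre. Origin: centre of its underside, z up along its axis.
- cap: Bottom of the stack: dark cast main-bearing cap, a bar 120 mm long (its x axis) by 60 mm wide (its y axis) by 30 mm high with a bolt hole near each end; its underside is cut away 14 mm high over the middle 60 mm of the length, full width, so it stands on two feet. About 700 g. It stands on the cart's flat red top (z = 0); the origin is the centre of its underside, at foot level, z up. It and the four nests are dealt at random over five spots, each turned by up to 0.5 rad.
- cap_nest: Nest for the bearing cap: grey plastic plate 156 x 98 mm with a rectangular rim, clear space inside 134 mm (x) by 76 mm (y). The plate is 6 mm thick; on it stands a black rim 5 mm high and 6 mm wide, its top 11 mm above the plate's underside; the part rests on the plate inside the rim. Fixed to the cart, lies flat, turned by up to 0.5 rad about z. Origin: centre of the plate's underside, z up. The cap's length lies along the nest's x, either way round.
- bearing_nest: Nest for the bearing: grey plastic plate 100 x 100 mm with a large circular rim, clear diameter inside 72 mm. The plate is 6 mm thick; on it stands a black rim 5 mm high and 6 mm wide, its top 11 mm above the plate's underside; the part rests on the plate inside the rim. Fixed to the cart, lies flat, turned by up to 0.5 rad about z. Origin: centre of the plate's underside, z up.
- nut_nest: Nest for the nut: grey plastic plate 100 x 100 mm with a hexagonal rim, clear space inside 58 mm across flats, so the nut fits in at any turn. The plate is 6 mm thick; on it stands a black rim 5 mm high and 6 mm wide, its top 11 mm above the plate's underside; the part rests on the plate inside the rim. Fixed to the cart, lies flat, turned by up to 0.5 rad about z. Origin: centre of the plate's underside, z up.
- bush_nest: Nest for the bush: grey plastic plate 100 x 100 mm with a small circular rim, clear diameter inside 42 mm. The plate is 6 mm thick; on it stands a black rim 5 mm high and 6 mm wide, its top 11 mm above the plate's underside; the part rests on the plate inside the rim. Fixed to the cart, lies flat, turned by up to 0.5 rad about z. Origin: centre of the plate's underside, z up.
- oil: Bystander: grey plastic oil bottle, 72 mm in diameter, 150 mm high, standing left of the work. Leave it alone. Origin: centre of its underside.
- wrench: Bystander: steel open-ended wrench 180 mm long and about 8 mm thick, lying at the far side of the work, its length along its x axis. Leave it alone. Origin: about mid-length.
Things that resemble listed ones, but are neither listed nor needed, are in the scene too. What is shaped like the bearing but orange, pink or red is not meant.

How it is judged:
On the way, in this order (a step that is already met when the one before it is completed fails the run):
1. the bush is set down and released inside its own nest (horizontal distance between bush and bush_nest below 0.011 m and z of bush in the frame of bush_nest between 0.003 and 0.0085 m and angle between bush's own z axis and vertical below 0.1 rad and linear speed of bush below 0.02 m/s and angular speed of bush below 0.3 rad/s and contact force between bush and the fingers below 0.05 N), for 0.2 s.
2. the nut is set down and released inside its own nest (horizontal distance between nut and nut_nest below 0.011 m and z of nut in the frame of nut_nest between 0.003 and 0.0085 m and angle between nut's own z axis and vertical below 0.1 rad and linear speed of nut below 0.02 m/s and angular speed of nut below 0.3 rad/s and contact force between nut and the fingers below 0.05 N), for 0.2 s.
3. the bearing is set down and released inside its own nest (horizontal distance between bearing and bearing_nest below 0.011 m and z of bearing in the frame of bearing_nest between 0.003 and 0.0085 m and angle between bearing's own z axis and vertical below 0.1 rad and linear speed of bearing below 0.02 m/s and angular speed of bearing below 0.3 rad/s and contact force between bearing and the fingers below 0.05 N), for 0.2 s.
4. the bearing cap is set down and released inside its own nest (horizontal distance between cap and cap_nest below 0.011 m and z of cap in the frame of cap_nest between 0.003 and 0.0085 m and angle between cap's own z axis and vertical below 0.1 rad and angle between the x axis of cap and the x axis of cap_nest, either way round below 0.25 rad and linear speed of cap below 0.02 m/s and angular speed of cap below 0.3 rad/s and contact force between cap and the fingers below 0.05 N), for 0.2 s.
At the end, for the whole second after the job is handed in: Each of the four parts rests inside the rim of its own nest: within 11 mm of the nest's centre, its underside on the plate (less than 2.5 mm above it), upright within 0.1 rad, the cap's length within 0.25 rad of the nest's; all released and still (horizontal distance between bush and bush_nest below 0.011 m and z of bush in the frame of bush_nest between 0.003 and 0.0085 m and angle between each of bush, nut, bearing, cap's own z axis and vertical below 0.1 rad and linear speed of each of bush, nut, bearing, cap below 0.02 m/s and angular speed of each of bush, nut, bearing, cap below 0.3 rad/s and horizontal distance between nut and nut_nest below 0.011 m and z of nut in the frame of nut_nest between 0.003 and 0.0085 m and horizontal distance between bearing and bearing_nest below 0.011 m and z of bearing in the frame of bearing_nest between 0.003 and 0.0085 m and horizontal distance between cap and cap_nest below 0.011 m and z of cap in the frame of cap_nest between 0.003 and 0.0085 m and angle between the x axis of cap and the x axis of cap_nest, either way round below 0.25 rad); the robot touches nothing.
It fails at once if a part is toppled (tilted by more than 0.6 rad) (angle between any of bush, nut, bearing, cap's own z axis and vertical above 0.6 rad).
It fails at once if a part is dropped from more than about 25 mm (moves faster than 0.7 m/s out of the fingers) ((linear speed of bush above 0.7 m/s and contact force between bush and the fingers below 0.05 N) or (linear speed of nut above 0.7 m/s and contact force between nut and the fingers below 0.05 N) or (linear speed of bearing above 0.7 m/s and contact force between bearing and the fingers below 0.05 N) or (linear speed of cap above 0.7 m/s and contact force between cap and the fingers below 0.05 N)).
It fails at once if the oil bottle is moved by more than 20 mm (distance of oil from where it was at the start of the episode above 0.02 m).
It fails at once if the wrench is moved by more than 20 mm (distance of wrench from where it was at the start of the episode above 0.02 m).
It also fails if it takes over 115 s, if anything falls off the work surface, if the arm or the gripper's body presses on something with over 40 N, if the wrist force passes 120 N, or if a joint passes its speed limit or range.

## Working session

There is one attempt and no reset: what is moved stays moved. The work goes in short steps, Python scripts to look and compute and a tool call to move; the robot and the scene stay as the last step left them, time stands still between calls to the robot, and variables do not carry over. Pictures are saved under pics/ and viewed, at most 14 in all, crops included, and the job is handed in when it is done.

Besides the shell and the picture viewer there is one more tool, called after ">>>" as a command line: name --pt "numbers of a row" for each row, then --argument value for the rest. jog_arm: Moves the arm, as the interface text tells. Shifts and turns lie within -1 to 1; 1 stands for 30 mm of shift or 0.08 rad of turn. Its arguments: {"type":"object","properties":{"motion":{"type":"array","items":{"type":"array","items":{"type":"number"}}},"newtons":{"type":"number"}},"required":["motion"]}

```bash
mkdir -p pics; ls; python3 - <<'E'
from workcell import bot
import cv2
print(bot.observe())
for n in("scene","top"):
    f=bot.grab_frame(n); cv2.imwrite(f"pics/{n}0.png",f["pixels"][:,:,::-1]); print({k:v for k,v in f.items() if k!="pixels"})
E
```

```text
pics
{'clock': 0.0, 'qpos': array([-1.28417735,  0.5219869 , -0.03633064,  1.60000406,  0.02122705,
        1.02109757, -0.11278246]), 'qd': array([-8.01378568e-04,  6.90014302e-04, -1.14701227e-03,  1.87926041e-04,
        1.21143575e-03,  4.56878181e-04, -9.39282219e-05]), 'joint_efforts': array([-2.96123471e-03, -9.27084374e+01,  1.97891928e+00, -3.69932234e+01,
        1.77733734e-02,  8.18732340e-03, -3.66649840e-05]), 'position': array([0.21823257, 0.58530452, 0.23074401]), 'tool_rot': array([-3.14048709e+00,  1.00710965e-04,  2.78479817e+00]), 'force': array([0.49256166, 0.17700265, 0.43520232]), 'moment': array([ 0.03984386,  0.03478212, -0.00507408]), 'finger_force': 0.0, 'grip_width': 0.08524520767114598}
{'fovy': 45.403800917816, 'cx': 278.4952101085076, 'cy': 207.90478779241582, 'rvec': array([ 2.15128532,  0.63979489, -0.34310193]), 'tvec': array([-0.46400133, -0.09555677,  1.38173806])}
{'fovy': 49.00343705968027, 'cx': 274.19714181845615, 'cy': 206.9196441735911, 'rvec': array([ 2.13467339, -2.09694508,  0.19194339]), 'tvec': array([0.0518194 , 0.55669221, 1.02533942])}
```

View pics/scene0.png

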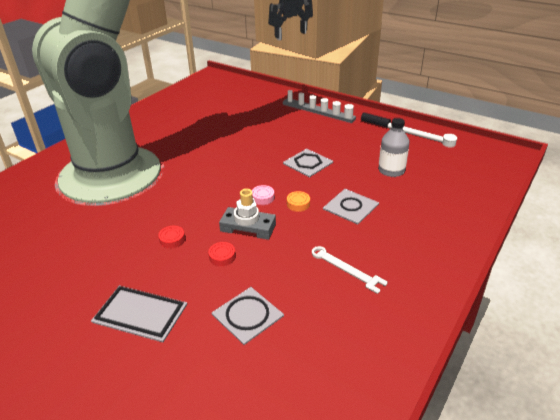

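View pics/top0.png

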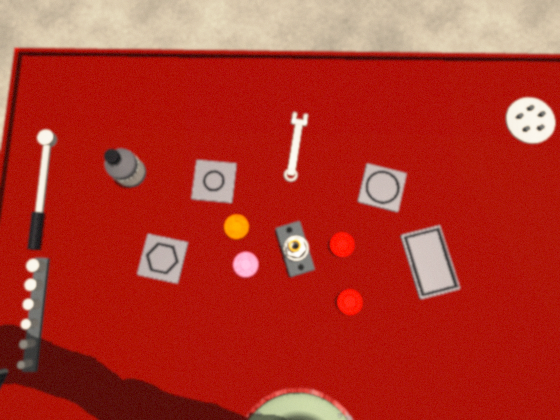

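The scene shows one stack, on the dark cap at about (246,213) in scene and (294,247) in top. Nests in top are bush (214,181), nut (163,259), bearing (382,187) and cap (430,261). Lookalikes for the bearing are orange (236,226), pink (246,264) and red (342,244) and (349,302). None of these is white steel on the cap, so they're rejected.

```bash
cat > h.py <<'E'
import numpy as np,cv2
from scipy.spatial.transform import Rotation as R
from workcell import bot
def cam(f,s=None):
    h=f["pixels"].shape[0]; fl=h/2/np.tan(np.radians(f["fovy"])/2)
    K=np.array([[fl,0,f["cx"]],[0,fl,f["cy"]],[0,0,1]])
    if "mount" in f:
        T=np.eye(4);T[:3,:3]=R.from_euler("xyz",s["tool_rot"]).as_matrix();T[:3,3]=s["position"]
        C=T@np.array(f["mount"])
        return K,C[:3,:3],C[:3,3]
    Rm=cv2.Rodrigues(f["rvec"])[0]
    return K,Rm.T,-Rm.T@f["tvec"]
def toplane(c,uv,z):
    K,Rc,o=c; uv=np.atleast_2d(np.array(uv,float))
    d=(Rc@np.linalg.inv(K)@np.c_[uv,np.ones(len(uv))].T).T
    return o+d*((z-o[2])/d[:,2])[:,None]
def proj(c,P):
    K,Rc,o=c; p=(K@Rc.T@(np.atleast_2d(P)-o).T).T
    return p[:,:2]/p[:,2:]
def comp(mask,seed,r=50):
    "external contour of the component nearest the seed"
    n,l,st,ce=cv2.connectedComponentsWithStats(mask.astype(np.uint8))
    ok=[i for i in range(1,n) if st[i,4]>60]
    i=min(ok,key=lambda i:np.hypot(*(ce[i]-seed)))
    return cv2.findContours((l==i).astype(np.uint8),cv2.RETR_EXTERNAL,cv2.CHAIN_APPROX_NONE)[0][0][:,0]
def rect(c,con,z):
    "min-area rectangle in the plane z: centre, sides, angle of long side"
    P=toplane(c,con,z)[:,:2].astype(np.float32)
    ctr,(w,h),a=cv2.minAreaRect(P*1000)
    if h>w: w,h,a=h,w,a+90
    return np.round(np.array(ctr)/1000,4),round(w,1),round(h,1),round(np.radians((a+90)%180-90),3)
E
python3 - <<'E'
from h import *
f=bot.grab_frame("top");c=cam(f);p=f["pixels"].astype(int)
print("cam",c[2])
m=(p[:,:,0]-p[:,:,1]<60)   # not red
for n,s in dict(bush=(214,181),nut=(163,259),bearing=(382,187),cap=(430,261)).items():
    print(n,rect(c,comp(m,s),.006))
print("stack/cap z.03",rect(c,comp(m,(294,249)),.03))
for s in [(290,247),(300,247),(294,242),(294,252)]:print(p[s[1],s[0]])
print("bushtop",toplane(c,(294,245),.102),"base",proj(c,[0,0,0]))
E
```

```text
cam [0.35018657 0.04828652 1.11308139]
bush (array([0.6284, 0.2137]), 101.3, 100.7, np.float64(1.493))
nut (array([0.4353, 0.3289]), 101.3, 100.6, np.float64(1.379))
bearing (array([ 0.6189, -0.2013]), 101.4, 101.2, np.float64(-0.241))
cap (array([ 0.4389, -0.3106]), 156.6, 100.3, np.float64(0.262))
stack/cap z.03 (array([0.462 , 0.0125]), 120.4, 64.2, np.float64(0.305))
[249 219 118]
[253 240 185]
[152 122  85]
[235 220 189]
bushtop [[0.46176663 0.0159821  0.102     ]] base [[297.4837096  457.08560474]]
```

```bash
cat >> h.py <<'E'
def plan(x,y,z,yaw=None):
    "total shift in tool axes and turn, in units of moves"
    s=bot.observe();p=s["position"];w=s["tool_rot"][2]
    d=np.array([x,y,z])-p
    T=R.from_euler("xyz",s["tool_rot"]).as_matrix()
    dt=0 if yaw is None else -((yaw-w+np.pi)%(2*np.pi)-np.pi)
    u=T.T@d/.03
    print("pos",p.round(4),"rot",s["tool_rot"].round(3),"j7",s["qpos"][6].round(2),"F",s["force"].round(1),"w",round(s["grip_width"],4),"ff",round(s["finger_force"],1),"t",round(s["clock"],2))
    print("units x y z turn",u.round(2),round(dt/.08,2))
E
python3 - <<'E'
from h import *
s=bot.observe();f=bot.grab_frame("wrist");print(f["fovy"],f["cx"],f["cy"],np.round(f["mount"],3))
plan(.462,.014,.25)
E
```

```text
65.26503929393003 273.50676086758267 208.87621898758178 [[-0.    -0.954 -0.301  0.078]
 [ 1.    -0.001  0.001 -0.001]
 [-0.001 -0.301  0.954 -0.142]
 [ 0.     0.     0.     1.   ]]
pos [0.2182 0.5854 0.231 ] rot [-3.141  0.     2.785] j7 -0.11 F [-0.4 -0.3  0.2] w 0.0852 ff 0.0 t 0.2
units x y z turn [-14.27 -15.01  -0.62] 0.0
```

>>> jog_arm --pt "-0.9 -0.94 -0.04 0 1" --pt "-0.9 -0.94 -0.04 0 1" --pt "-0.9 -0.94 -0.04 0 1" --pt "-0.9 -0.94 -0.04 0 1" --pt "-0.9 -0.94 -0.04 0 1" --pt "-0.9 -0.94 -0.04 0 1" --pt "-0.9 -0.94 -0.04 0 1" --pt "-0.9 -0.94 -0.04 0 1" --pt "-0.9 -0.94 -0.04 0 1" --pt "-0.9 -0.94 -0.04 0 1" --pt "-0.9 -0.94 -0.04 0 1" --pt "-0.9 -0.94 -0.04 0 1"

```text
clock: 1.4
position: [0.4041, 0.1538, 0.2459]
tool_rot: [3.141, 0.0, 2.785]
force: [-0.2, 0.8, -0.0]
grip_width: 0.0854
finger_force: 0.0
```

>>> jog_arm --pt "-0.9 -0.94 -0.04 0 1" --pt "-0.9 -0.94 -0.04 0 1" --pt "-0.9 -0.94 -0.04 0 1" --pt "-0.7 -0.8 0 0 1" --pt "0 0 0 0 1" --pt "0 0 0 0 1"

```text
clock: 2.0
position: [0.4613, 0.0177, 0.2492]
tool_rot: [-3.141, -0.0, 2.783]
force: [0.3, 0.8, -0.8]
grip_width: 0.0852
finger_force: 0.0
```

```bash
python3 - <<'E'
from h import *
plan(.462,.014,.25,.305)
s=bot.observe();f=bot.grab_frame("wrist");c=cam(f,s)
cv2.imwrite("pics/w1.png",f["pixels"][:,:,::-1])
for z in(.03,.05,.072,.102):print(z,proj(c,[.462,.0125,z]))
E
```

```text
pos [0.4613 0.0177 0.2492] rot [-3.141 -0.     2.783] j7 1.12 F [ 0.3  0.8 -0.8] w 0.0852 ff 0.0 t 2.0
units x y z turn [-0.07 -0.11 -0.03] 30.98
0.03 [[269.61198674 180.88346817]]
0.05 [[269.41570003 184.9842406 ]]
0.072 [[269.17350402 190.04413849]]
0.102 [[268.78872715 198.08279967]]
```

View pics/w1.png

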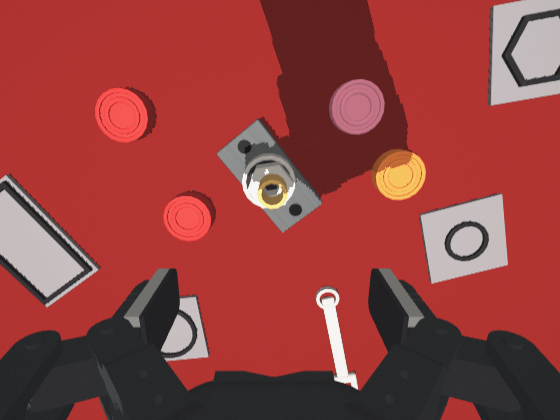

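The wrist view shows the stack centred at about (270,175), with the brass bush rim near (272,191). Next is a close crop of it.

```bash
python3 - <<'E'
from h import *
im=cv2.imread("pics/w1.png")[110:240,205:335]
cv2.imwrite("pics/w1c.png",cv2.resize(im,None,fx=4.6,fy=4.6,interpolation=cv2.INTER_CUBIC))
E
```

```text
(no output)
```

View pics/w1c.png

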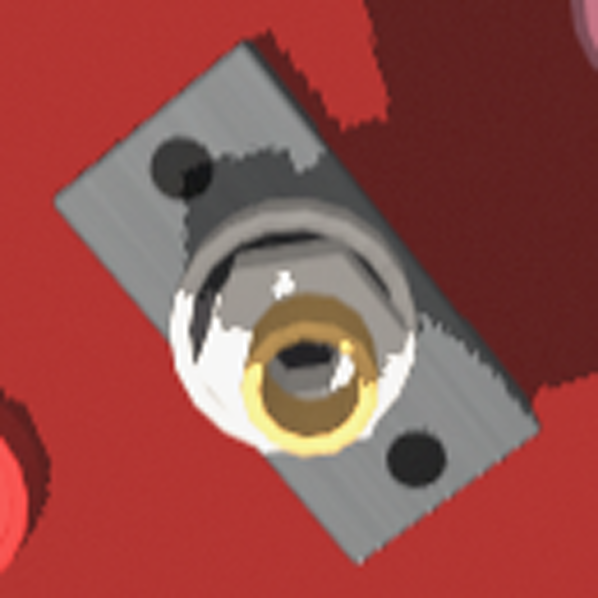

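The crop shows the real steel bearing on the cap, under the nut and bush. Bush rim centre is about crop (311,388), cap corners are (55,200), (245,42), (540,430) and (360,562), and nut corners are (235,252), (345,243) and (412,325).

```bash
python3 - <<'E'
from h import *
s=bot.observe();f=bot.grab_frame("wrist");c=cam(f,s)
g=lambda P,z:toplane(c,np.array([205,110])+np.array(P,float)/4.6-.4,z)[:,:2]
C=g([(55,200),(245,42),(540,430),(360,562)],.03);print("cap",C.mean(0),[round(np.hypot(*(C[i]-C[i-1])),4) for i in range(4)])
for a,b in((1,2),(0,3)):v=C[b]-C[a];print(np.arctan2(v[1],v[0]))
B=g([(245,390),(377,390),(311,457),(311,322)],.102);print("bush",B.mean(0),B)
print("bearing",g([(293,327)],.05))
N=g([(235,252),(345,243),(412,325),(195,360)],.072);print(N)
for a,b in((0,1),(1,2),(0,3)):v=N[b]-N[a];print(np.hypot(*v),np.degrees(np.arctan2(v[1],v[0])))
E
```

```text
cap [0.45964098 0.01551476] [np.float64(0.1182), np.float64(0.0585), np.float64(0.1183), np.float64(0.057)]
0.30142363998980126
0.3142917198258496
bush [0.45966812 0.01745294] [[0.45504469 0.0051957 ]
 [0.46420772 0.02974217]
 [0.47268382 0.01258017]
 [0.44673626 0.02229371]]
bearing [[0.45701023 0.01384947]]
[[ 0.43296726  0.01007352]
 [ 0.43935278  0.03268717]
 [ 0.46112031  0.04013276]
 [ 0.45193581 -0.00670644]]
0.023497915109521234 74.23168390821598
0.023005703090368687 18.8832591091883
0.025325339698713693 -41.49661182678915
```

>>> jog_arm --pt "0.03 -0.05 0.8 0 1" --pt "0 0 0.9 0 1" --pt "0 0 0.9 0 1" --pt "0 0 0.9 0 0.8" --pt "0 0 0.9 0 0.6" --pt "0 0 0.7 0 0.6" --pt "0 0 0.54 0 0.6" --pt "0 0 0 0 0.6" --newtons 30

```text
clock: 2.9
position: [0.4588, 0.0178, 0.0786]
tool_rot: [-3.14, -0.003, 2.786]
force: [0.3, -0.4, 0.8]
grip_width: 0.0512
finger_force: 0.0
```

```bash
python3 - <<'E'
from h import *
plan(.460,.0165,.080)
s=bot.observe();f=bot.grab_frame("wrist");c=cam(f,s)
cv2.imwrite("pics/w2.png",f["pixels"][:,:,::-1])
E
```

```text
pos [0.4588 0.0178 0.0786] rot [-3.140e+00 -3.000e-03  2.786e+00] j7 1.22 F [ 0.3 -0.4  0.8] w 0.0512 ff 0.0 t 2.9
units x y z turn [-0.05 -0.03 -0.05] 0.0
```

View pics/w2.png

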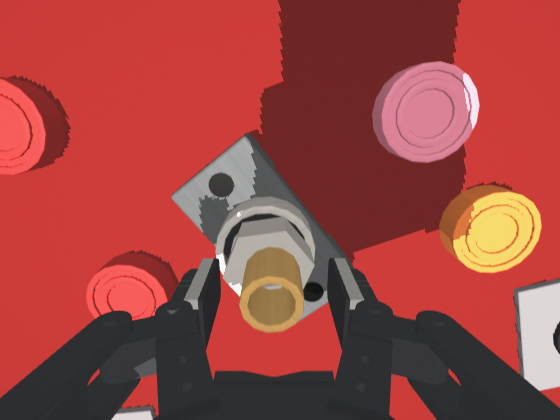

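The bush stands midway between the pads, with its rim centre at (271,303). Closing now.

>>> jog_arm --pt "0 0 0 0 0.4" --pt "0 0 0 0 0.3" --pt "0 0 0 0 0.2" --pt "0 0 0 0 0.0" --pt "0 0 0 0 0" --pt "0 0 0 0 0" --pt "0 0 -0.3 0 0" --pt "0 0 -0.6 0 0" --pt "0 0 -0.8 0 0" --pt "0 0 -0.8 0 0"

```text
clock: 3.95
position: [0.4599, 0.0168, 0.1569]
tool_rot: [3.141, 0.0, 2.785]
force: [-0.6, -0.3, -1.7]
grip_width: 0.0272
finger_force: 29.7
```

```bash
python3 - <<'E'
from h import *
plan(.6284,.2137,.13,.305)
f=bot.grab_frame("wrist")
cv2.imwrite("pics/w3.png",f["pixels"][:,:,::-1])
E
```

```text
pos [0.4599 0.0168 0.1569] rot [3.141 0.    2.785] j7 1.18 F [-0.6 -0.3 -1.7] w 0.0272 ff 29.7 t 3.95
units x y z turn [-2.97  8.11  0.9 ] 31.0
```

View pics/w3.png

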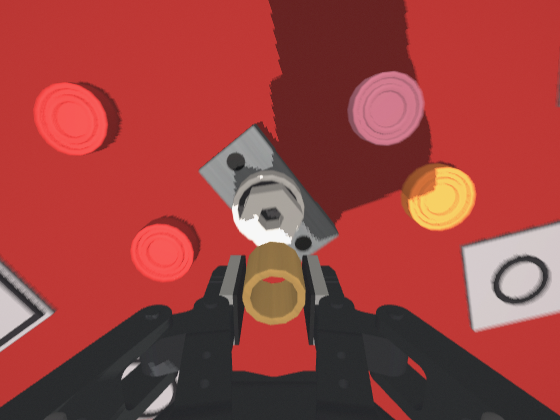

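The bush is held between the pads at (273,295), and the nut is still on the bearing at (270,215). Moving to the bush nest.

>>> jog_arm --pt "-0.3 0.8 0 0 0" --pt "-0.3 0.8 0 0 0" --pt "-0.3 0.8 0 0 0" --pt "-0.3 0.8 0 0 0" --pt "-0.3 0.8 0 0 0" --pt "-0.3 0.8 0 0 0" --pt "-0.3 0.8 0 0 0" --pt "-0.3 0.8 0 0 0" --pt "-0.3 0.8 0 0 0" --pt "-0.27 0.9 0 0 0" --pt "0 0 0 0 0" --pt "0 0 0 0 0"

```text
clock: 5.2
position: [0.6282, 0.2136, 0.1556]
tool_rot: [-3.141, 0.0, 2.785]
force: [-0.2, -0.4, -0.4]
grip_width: 0.0271
finger_force: 29.8
```

```bash
python3 - <<'E'
from h import *
plan(.6284,.2137,.05)
s=bot.observe();f=bot.grab_frame("wrist");c=cam(f,s)
im=f["pixels"][:,:,::-1].copy()
P=[[.6284+.023*np.cos(t),.2137+.023*np.sin(t),.011] for t in np.arange(0,6.28,.2)]
for q in proj(c,P):cv2.circle(im,tuple(int(v) for v in q.round()),1,(0,255,0),-1)
cv2.imwrite("pics/w4.png",im)
E
```

```text
pos [0.6282 0.2136 0.1556] rot [-3.141  0.     2.785] j7 0.92 F [-0.2 -0.4 -0.4] w 0.0271 ff 29.8 t 5.2
units x y z turn [-0.01  0.01  3.52] 0.0
```

View pics/w4.png

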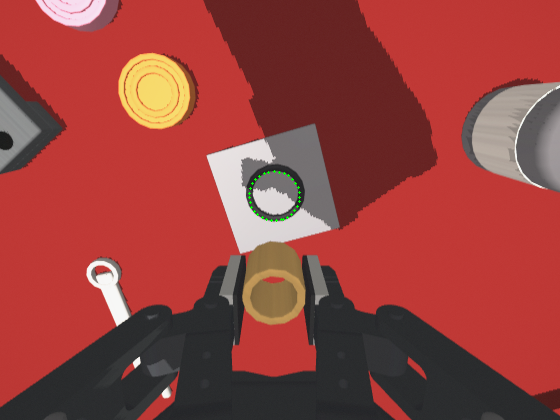

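The overlay lies on the small circular rim at (275,194), so the nest position is confirmed. Lowering the bush.

>>> jog_arm --pt "0 0 0.5 0 0" --pt "0 0 0.8 0 0" --pt "0 0 0.9 0 0" --pt "0 0 0.9 0 0" --pt "0 0 0.8 0 0" --pt "0 0 0.4 0 0" --pt "0 0 0.25 0 0" --pt "0 0 0.05 0 0" --pt "0 0 0 0 0"

```text
clock: 6.15
position: [0.6287, 0.2134, 0.0178]
tool_rot: [3.141, 0.001, 2.785]
force: [-0.9, 0.1, -0.3]
grip_width: 0.0271
finger_force: 29.8
```

>>> jog_arm --pt "0 0 0.03 0 0" --pt "0 0 0.03 0 0" --pt "0 0 0.03 0 0" --pt "0 0 0.0 0 0"

```text
clock: 6.55
position: [0.6287, 0.2136, 0.0152]
tool_rot: [3.141, 0.001, 2.785]
force: [-1.9, -0.4, 6.7]
grip_width: 0.0271
finger_force: 30.4
```

>>> jog_arm --pt "0 0 0 0 0.45" --pt "0 0 0 0 0.6" --pt "0 0 0 0 0.7" --pt "0 0 0 0 0.8" --pt "0 0 -0.3 0 0.8" --pt "0 0 -0.7 0 1" --pt "0 0 -0.9 0 1" --pt "0 0 -0.9 0 1" --pt "0 0 -0.9 0 1" --pt "0 0 -0.9 0 1" --pt "0 0 0 0 1" --pt "0 0 0 0 1"

```text
clock: 7.75
position: [0.6285, 0.2136, 0.1533]
tool_rot: [3.141, 0.001, 2.785]
force: [-0.2, -0.2, -0.5]
grip_width: 0.0855
finger_force: 0.0
```

```bash
python3 - <<'E'
from h import *
plan(.4597,.0155,.15,2.394)
s=bot.observe();f=bot.grab_frame("wrist");c=cam(f,s)
im=f["pixels"][:,:,::-1].copy();cv2.imwrite("pics/w5.png",im)
cv2.imwrite("pics/w5c.png",cv2.resize(im[120:270,200:360],None,fx=2.5,fy=2.5))
q=proj(c,[[.6284,.2137,.006],[.6284,.2137,.036]]);print(q,(q-[200,120])*2.5)
E
```

```text
pos [0.6285 0.2136 0.1533] rot [3.141e+00 1.000e-03 2.785e+00] j7 0.92 F [-0.2 -0.2 -0.5] w 0.0855 ff 0.0 t 7.75
units x y z turn [ 2.97 -8.15  0.1 ] 4.89
[[273.73629049 195.07556492]
 [273.82948202 204.55565871]] [[184.34072622 187.68891229]
 [184.57370506 211.38914678]]
```

View pics/w5c.png

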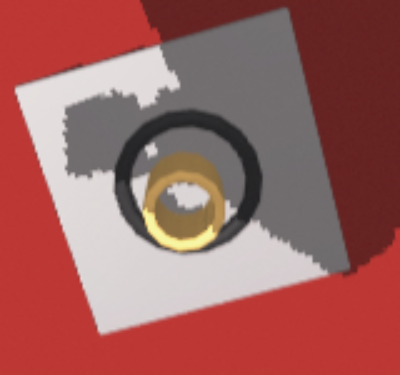

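The bush stands upright and centred inside its rim, at crop (184,211). Going back for the nut.

>>> jog_arm --pt "0.3 -0.81 0 0 1" --pt "0.3 -0.82 0 0 1" --pt "0.3 -0.81 0 0 1" --pt "0.3 -0.82 0 0 1" --pt "0.3 -0.81 0 0 1" --pt "0.3 -0.82 0 0 1" --pt "0.3 -0.81 0 0 1" --pt "0.3 -0.82 0 0 1" --pt "0.3 -0.81 0 0 1" --pt "0.27 -0.82 0 0 1"

```text
clock: 8.8
position: [0.4581, 0.0147, 0.1518]
tool_rot: [-3.141, -0.001, 2.785]
force: [0.3, -0.4, 0.6]
grip_width: 0.0852
finger_force: 0.0
```

>>> jog_arm --pt "0 0 0 1 1" --pt "0 0 0 1 1" --pt "0 0 0 1 1" --pt "0 0 0 1 1" --pt "0 0 0 0.88 1" --pt "0 0 0 0 1" --pt "0 0 0 0 1"

```text
clock: 9.5
position: [0.4591, 0.0155, 0.152]
tool_rot: [-3.141, -0.0, 2.397]
force: [0.4, 0.4, -0.3]
grip_width: 0.085
finger_force: 0.0
```

```bash
python3 - <<'E'
from h import *
plan(.4597,.0155,.15,2.394)
s=bot.observe();f=bot.grab_frame("wrist");c=cam(f,s)
im=f["pixels"][:,:,::-1].copy();cv2.imwrite("pics/w6.png",im)
cv2.imwrite("pics/w6c.png",cv2.resize(im[150:270,200:350],None,fx=5,fy=5,interpolation=cv2.INTER_CUBIC))
print(proj(c,[[.4597,.0155,.072]]))
E
```

```text
pos [0.4591 0.0155 0.152 ] rot [-3.141 -0.     2.397] j7 0.86 F [ 0.4  0.4 -0.3] w 0.085 ff 0.0 t 9.5
units x y z turn [-0.01  0.01  0.07] 0.03
[[275.3227848  220.14701719]]
```

View pics/w6c.png

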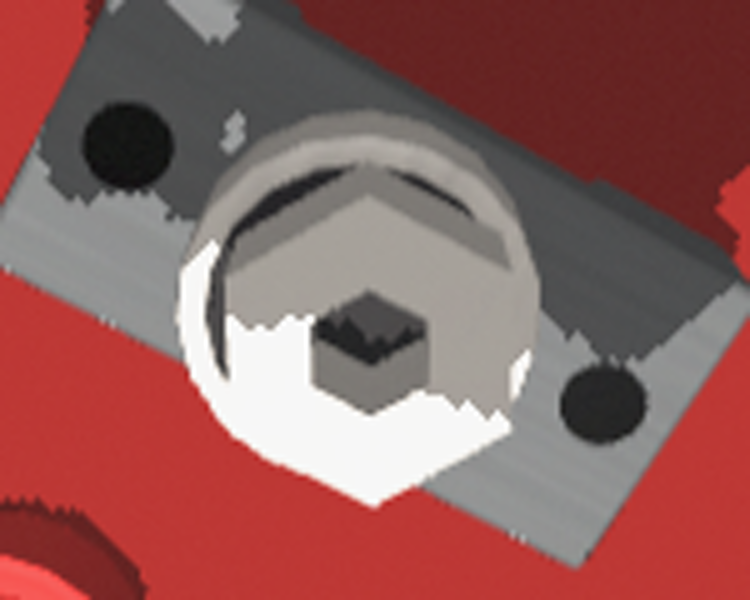

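The nut's flats stand vertical in the picture, at crop x 227 and 510 with centre (369,350), so they square up with the closing line. Descending and gripping.

>>> jog_arm --pt "0 -0.03 0.5 0 1" --pt "0 0 0.8 0 0.9" --pt "0 0 0.8 0 0.8" --pt "0 0 0.6 0 0.7" --pt "0 0 0.3 0 0.7" --pt "0 0 0.1 0 0.7" --pt "0 0 0 0 0.7" --pt "0 0 0 0 0.5" --pt "0 0 0 0 0.4" --pt "0 0 0 0 0.3" --pt "0 0 0 0 0.2" --pt "0 0 0 0 0.2" --newtons 40

```text
clock: 10.75
position: [0.4593, 0.0149, 0.0604]
tool_rot: [3.14, 0.001, 2.395]
force: [-1.9, -0.7, 9.5]
grip_width: 0.0398
finger_force: 39.2
```

>>> jog_arm --pt "0 0 0 0 0" --pt "0 0 0 0 0" --pt "0 0 -0.3 0 0" --pt "0 0 -0.6 0 0" --pt "0 0 -0.8 0 0" --pt "0 0 -0.8 0 0" --pt "0 0 0 0 0"

```text
clock: 11.45
position: [0.4602, 0.015, 0.1375]
tool_rot: [3.138, 0.003, 2.394]
force: [0.6, 1.2, -2.1]
grip_width: 0.0398
finger_force: 41.4
```

```bash
python3 - <<'E'
from h import *
plan(.4353,.3289,.134)
f=bot.grab_frame("wrist")
cv2.imwrite("pics/w7.png",f["pixels"][:,:,::-1])
E
```

```text
pos [0.4602 0.015  0.1375] rot [3.138e+00 3.000e-03 2.394e+00] j7 0.88 F [ 0.6  1.2 -2.1] w 0.0398 ff 41.4 t 11.45
units x y z turn [7.72 7.11 0.12] 0.0
```

View pics/w7.png

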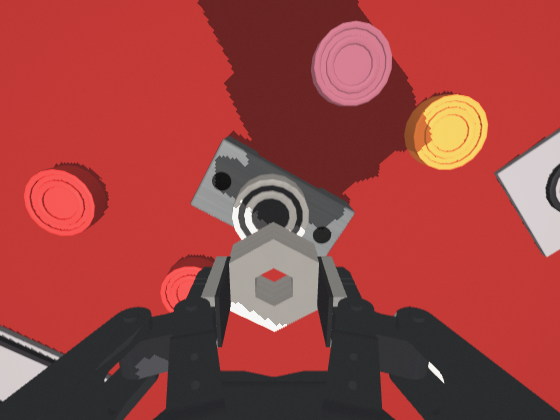

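The nut is held level, centre (274,285), and the bearing remains on the cap at (272,212). Moving to the hexagon nest.

>>> jog_arm --pt "0.77 0.71 0 0 0" --pt "0.77 0.71 0 0 0" --pt "0.77 0.71 0 0 0" --pt "0.77 0.71 0 0 0" --pt "0.77 0.71 0 0 0" --pt "0.77 0.71 0 0 0" --pt "0.77 0.71 0 0 0" --pt "0.77 0.71 0 0 0" --pt "0.77 0.71 0 0 0" --pt "0.79 0.71 0 0 0" --pt "0 0 0 0 0" --pt "0 0 0 0 0"

```text
clock: 12.7
position: [0.4331, 0.3285, 0.1337]
tool_rot: [-3.14, 0.0, 2.396]
force: [-0.2, -0.1, -0.8]
grip_width: 0.0399
finger_force: 41.3
```

```bash
python3 - <<'E'
from h import *
plan(.4353,.3289,.02)
s=bot.observe();f=bot.grab_frame("wrist");c=cam(f,s)
im=f["pixels"][:,:,::-1].copy()
for a in (0,np.pi/2,np.pi,-np.pi/2):
  a+=1.379+np.pi/4
  q=proj(c,[[.4353+.0707*np.cos(a),.3289+.0707*np.sin(a),.006]])[0]; cv2.circle(im,tuple(int(v) for v in q.round()),3,(0,255,0),-1)
cv2.imwrite("pics/w8.png",im)
E
```

```text
pos [0.4331 0.3285 0.1337] rot [-3.14   0.     2.396] j7 0.29 F [-0.2 -0.1 -0.8] w 0.0399 ff 41.3 t 12.7
units x y z turn [-0.04  0.06  3.79] 0.0
```

View pics/w8.png

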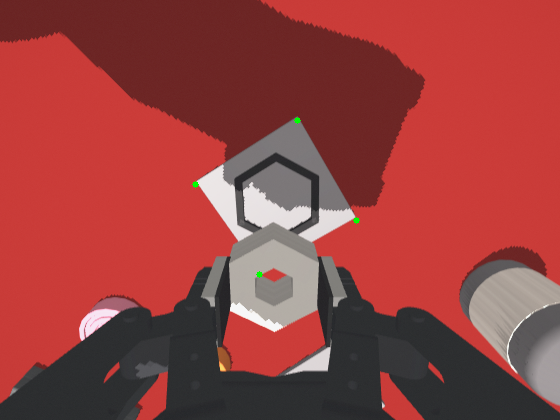

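The projected plate corners (green) land on the plate's real corners, so the nest pose is confirmed. Lowering the nut.

>>> jog_arm --pt "-0.04 0.06 0.5 0 0" --pt "0 0 0.8 0 0" --pt "0 0 0.8 0 0" --pt "0 0 0.8 0 0" --pt "0 0 0.5 0 0" --pt "0 0 0.25 0 0" --pt "0 0 0.1 0 0" --pt "0 0 0.05 0 0" --pt "0 0 0 0 0"

```text
clock: 13.65
position: [0.4361, 0.3291, 0.0209]
tool_rot: [3.141, 0.0, 2.394]
force: [-0.1, -0.4, -1.7]
grip_width: 0.0402
finger_force: 41.3
```

>>> jog_arm --pt "0 0 0.03 0 0" --pt "0 0 0.03 0 0" --pt "0 0 0 0 0"

```text
clock: 13.95
position: [0.4359, 0.3291, 0.0188]
tool_rot: [3.141, 0.0, 2.394]
force: [-0.0, 0.4, -1.1]
grip_width: 0.0398
finger_force: 41.3
```

>>> jog_arm --pt "0 0 0.03 0 0" --pt "0 0 0.03 0 0" --pt "0 0 0 0 0"

```text
clock: 14.25
position: [0.4357, 0.3289, 0.0167]
tool_rot: [-3.141, -0.0, 2.394]
force: [-0.2, -0.9, -1.3]
grip_width: 0.0397
finger_force: 41.3
```

>>> jog_arm --pt "0 0 0.03 0 0" --pt "0 0 0.02 0 0" --pt "0 0 0 0 0"

```text
clock: 14.55
position: [0.4358, 0.329, 0.0163]
tool_rot: [3.141, -0.0, 2.394]
force: [-5.4, -4.2, 26.4]
grip_width: 0.0398
finger_force: 44.3
```

>>> jog_arm --pt "0 0 -0.02 0 0" --pt "0 0 0 0 0.6" --pt "0 0 0 0 0.7" --pt "0 0 0 0 0.85" --pt "0 0 0 0 1" --pt "0 0 -0.3 0 1" --pt "0 0 -0.6 0 1" --pt "0 0 -0.9 0 1" --pt "0 0 -0.9 0 1" --pt "0 0 -0.9 0 1" --pt "0 0 -0.4 0 1" --pt "0 0 0 0 1"

```text
clock: 15.75
position: [0.4364, 0.3295, 0.1377]
tool_rot: [3.139, 0.0, 2.394]
force: [-0.1, -0.2, 0.6]
grip_width: 0.0853
finger_force: 0.0
```

```bash
python3 - <<'E'
from h import *
plan(.4595,.0150,.137,2.394)
s=bot.observe();f=bot.grab_frame("wrist");c=cam(f,s)
im=f["pixels"][:,:,::-1].copy();cv2.imwrite("pics/w9.png",im)
q=proj(c,[[.4353,.3289,.028]]);print(q)
for z,Rr,ph in((.028,.0235,2.394),(.006,.0707,1.379+np.pi/4)):
  n=6 if z>.02 else 4
  for k in range(n):
    a=ph+2*np.pi*k/n+(0 if n==6 else 0)
    u=proj(c,[[.4353+Rr*np.cos(a),.3289+Rr*np.sin(a),z]])[0];cv2.circle(im,tuple(int(v) for v in u.round()),1,(0,255,0),-1)
x,y=q[0].astype(int)
cv2.imwrite("pics/w9c.png",cv2.resize(im[y-60:y+60,x-75:x+75],None,fx=4,fy=4))
E
```

```text
pos [0.4364 0.3295 0.1377] rot [3.139 0.    2.394] j7 0.29 F [-0.1 -0.2  0.6] w 0.0853 ff 0.0 t 15.75
units x y z turn [-7.69 -7.17  0.  ] 0.01
[[272.69553966 206.90266244]]
```

View pics/w9c.png

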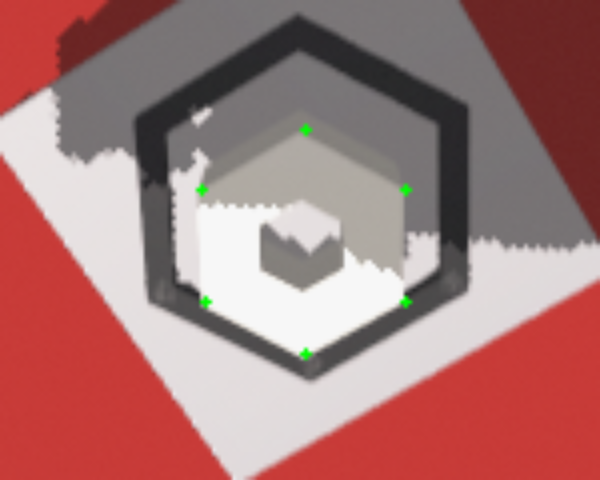

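The nut lies flat in the hexagonal rim, and its corners match the projected points at crop (305,240). Next is the bearing.

>>> jog_arm --pt "-0.77 -0.72 0 0 1" --pt "-0.77 -0.72 0 0 1" --pt "-0.77 -0.72 0 0 1" --pt "-0.77 -0.72 0 0 1" --pt "-0.77 -0.72 0 0 1" --pt "-0.77 -0.72 0 0 1" --pt "-0.77 -0.72 0 0 1" --pt "-0.77 -0.72 0 0 1" --pt "-0.77 -0.72 0 0 1" --pt "-0.76 -0.74 0 0 1" --pt "0 0 0 0 1" --pt "0 0 0 0 1"

```text
clock: 17.0
position: [0.4574, 0.0129, 0.1352]
tool_rot: [-3.14, -0.001, 2.393]
force: [-1.1, -0.1, -0.2]
grip_width: 0.0855
finger_force: 0.0
```

```bash
python3 - <<'E'
from h import *
s=bot.observe();f=bot.grab_frame("wrist");c=cam(f,s);p=f["pixels"].astype(int)
cv2.imwrite("pics/w10.png",f["pixels"][:,:,::-1])
K,Rc,o=c
# bearing bore (dark seal) and pads: rough circle of the bearing's top rim by Hough on a rectified top-down patch at z=.05
N=400;sc=.0004
gx,gy=np.meshgrid(np.arange(N),np.arange(N));W=np.stack([.459+(gx-N/2)*sc,.0145+(gy-N/2)*sc,np.full((N,N),.05)],-1).reshape(-1,3)
m=proj(c,W).astype(np.float32).reshape(N,N,2)
r=cv2.remap(f["pixels"],m[:,:,0],m[:,:,1],cv2.INTER_LINEAR);cv2.imwrite("pics/rect.png",r[:,:,::-1])
g=cv2.GaussianBlur(cv2.cvtColor(r,cv2.COLOR_RGB2GRAY),(5,5),1)
h=cv2.HoughCircles(g,cv2.HOUGH_GRADIENT,1,5,param1=80,param2=12,minRadius=68,maxRadius=77)
for x,y,R_ in h[0][:5]:print(.459+(x-N/2)*sc,.0145+(y-N/2)*sc,R_*sc)
plan(.4582,.0137,.036,2.394)
E
```

```text
0.4592 0.0127 0.02872
0.45479998 0.0150999995 0.02792
0.458 0.014699999 0.03056
0.45639998 0.0123 0.03056
0.4588 0.0106999995 0.03012
pos [0.4575 0.0137 0.1353] rot [-3.141e+00 -1.000e-03  2.394e+00] j7 0.88 F [-0.1 -0.  -0.4] w 0.0855 ff 0.0 t 17.05
units x y z turn [-0.02  0.02  3.31] 0.0
```

View pics/w10.png

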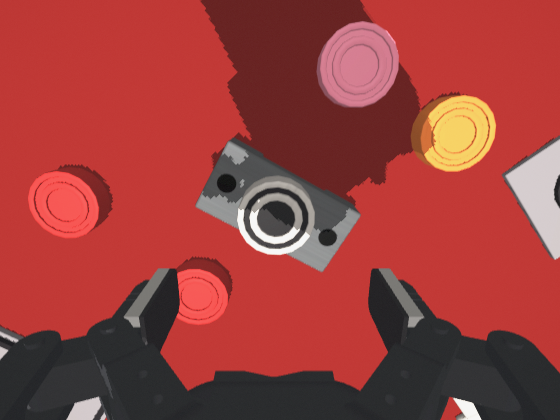

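The bearing is centred at (276,215) on the cap, between the open fingers. Hough agrees, giving (0.459,0.013). One of my 14 views is left. Descending.

>>> jog_arm --pt "-0.02 0.02 0.5 0 1" --pt "0 0 0.8 0 1" --pt "0 0 0.8 0 1" --pt "0 0 0.6 0 1" --pt "0 0 0.35 0 1" --pt "0 0 0.2 0 1" --pt "0 0 0.05 0 1" --pt "0 0 0 0 0.9" --pt "0 0 0 0 0.8" --pt "0 0 0 0 0.7" --pt "0 0 0 0 0.6" --pt "0 0 0 0 0.5" --newtons 50

```text
clock: 18.25
position: [0.4589, 0.0133, 0.0379]
tool_rot: [3.141, 0.0, 2.394]
force: [-5.0, -0.5, 25.6]
grip_width: 0.0555
finger_force: 47.4
```

>>> jog_arm --pt "0 0 0 0 0.4" --pt "0 0 0 0 0.2" --pt "0 0 0 0 0" --pt "0 0 0 0 0"

```text
clock: 18.65
position: [0.459, 0.0133, 0.038]
tool_rot: [3.141, 0.0, 2.394]
force: [-4.5, 0.0, 26.7]
grip_width: 0.0558
finger_force: 47.4
```

>>> jog_arm --pt "0 0 -0.1 0 0" --pt "0 0 -0.2 0 0" --pt "0 0 -0.5 0 0" --pt "0 0 -0.8 0 0" --pt "0 0 -0.8 0 0" --pt "0 0 -0.5 0 0" --pt "0 0 0 0 0"

```text
clock: 19.35
position: [0.4595, 0.0135, 0.1257]
tool_rot: [3.139, 0.002, 2.394]
force: [0.0, 1.2, -2.2]
grip_width: 0.0555
finger_force: 53.7
```

```bash
python3 - <<'E'
from h import *
plan(.6189,-.2013,.12)
s=bot.observe();f=bot.grab_frame("wrist");c=cam(f,s)
cv2.imwrite("pics/w11.png",f["pixels"][:,:,::-1])
p=f["pixels"].astype(int)
# cap now bare: non-red component around its expected place
m=(p[:,:,0]-p[:,:,1]<45); q=proj(c,[[.46,.0150,.03]])[0];print(q,p[int(q[1]),int(q[0])])
con=comp(m,q);print(len(con),con.min(0),con.max(0),rect(c,con,.03))
E
```

```text
pos [0.4595 0.0135 0.1257] rot [3.139e+00 2.000e-03 2.394e+00] j7 0.9 F [ 0.   1.2 -2.2] w 0.0555 ff 53.7 t 19.35
units x y z turn [-8.76 -1.64  0.2 ] 0.0
[276.15088685 211.71148654] [87 87 88]
1591 [  0 137] [559 419] (array([ 0.5195, -0.033 ]), 533.8, 264.0, np.float64(0.819))
```

>>> jog_arm --pt "-0.88 -0.16 0 0 0" --pt "-0.88 -0.16 0 0 0" --pt "-0.88 -0.16 0 0 0" --pt "-0.88 -0.16 0 0 0" --pt "-0.88 -0.17 0 0 0" --pt "-0.88 -0.17 0 0 0" --pt "-0.88 -0.16 0 0 0" --pt "-0.88 -0.16 0 0 0" --pt "-0.88 -0.17 0 0 0" --pt "-0.84 -0.17 0 0 0" --pt "0 0 0 0 0" --pt "0 0 0 0 0"

```text
clock: 20.6
position: [0.6172, -0.2015, 0.1222]
tool_rot: [-3.141, -0.002, 2.394]
force: [0.3, 1.1, -2.5]
grip_width: 0.0552
finger_force: 53.7
```

```bash
cat >> h.py <<'E'
def plate(ctr,ang,w,h,name):
    "edge-fit of a plate by shifting its projected outline: best (dx,dy)"
    s=bot.observe();f=bot.grab_frame("wrist");c=cam(f,s);p=f["pixels"].astype(int)
    cv2.imwrite(name,f["pixels"][:,:,::-1])
    G=p[:,:,1]*1.0
    t=np.linspace(-.45,.45,60);a=np.array([np.cos(ang),np.sin(ang)]);b=np.array([-a[1],a[0]])
    best=[]
    for dx in np.arange(-.006,.0061,.001):
        for dy in np.arange(-.006,.0061,.001):
            sc=0
            for u,v,e in((a,b,(w,h)),(b,a,(h,w))):
                for sg in(1,-1):
                    def smp(off):
                        P=np.array(ctr)+[dx,dy]+sg*u*(e[0]/2+off)+t[:,None]*e[1]*v
                        q=proj(c,np.c_[P,np.full(len(P),.006)]).round().astype(int)
                        ok=(q[:,0]>=0)&(q[:,0]<560)&(q[:,1]>=0)&(q[:,1]<250)  # above the gripper in the picture
                        q=q[ok];return G[q[:,1],q[:,0]].sum()if len(q) else 0
                    sc+=smp(-.003)-smp(.003)
            best.append((sc,round(dx,3),round(dy,3)))
    print(sorted(best)[::-1][:4])
E
python3 - <<'E'
from h import *
plan(.6189,-.2013,.02)
plate((.6189,-.2013),-.241,.1,.1,"pics/w12.png")
E
```

```text
pos [ 0.6172 -0.2015  0.1222] rot [-3.141e+00 -2.000e-03  2.394e+00] j7 1.25 F [ 0.3  1.1 -2.5] w 0.0552 ff 53.7 t 20.6
units x y z turn [-0.04  0.05  3.41] 0.0
[(np.float64(22161.0), np.float64(-0.002), np.float64(0.001)), (np.float64(22152.0), np.float64(0.0), np.float64(0.002)), (np.float64(22108.0), np.float64(-0.001), np.float64(-0.001)), (np.float64(22090.0), np.float64(-0.002), np.float64(0.0))]
```

>>> jog_arm --pt "-0.02 0.03 0.5 0 0" --pt "0 0 0.8 0 0" --pt "0 0 0.8 0 0" --pt "0 0 0.6 0 0" --pt "0 0 0.4 0 0" --pt "0 0 0.25 0 0" --pt "0 0 0.1 0 0" --pt "0 0 0.04 0 0" --pt "0 0 0 0 0"

```text
clock: 21.55
position: [0.6194, -0.2012, 0.0197]
tool_rot: [3.141, 0.001, 2.394]
force: [0.5, 0.7, -2.1]
grip_width: 0.0554
finger_force: 53.7
```

>>> jog_arm --pt "0 0 0.03 0 0" --pt "0 0 0.03 0 0" --pt "0 0 0 0 0"

```text
clock: 21.85
position: [0.6191, -0.2011, 0.0175]
tool_rot: [3.141, 0.0, 2.394]
force: [-0.2, -0.3, -2.6]
grip_width: 0.055
finger_force: 53.7
```

>>> jog_arm --pt "0 0 0.04 0 0" --pt "0 0 0.03 0 0" --pt "0 0 0 0 0"

```text
clock: 22.15
position: [0.619, -0.2011, 0.0151]
tool_rot: [-3.141, -0.0, 2.394]
force: [0.1, 0.1, -1.9]
grip_width: 0.0553
finger_force: 53.7
```

>>> jog_arm --pt "0 0 0.03 0 0" --pt "0 0 0 0 0"

```text
clock: 22.35
position: [0.6191, -0.2012, 0.0144]
tool_rot: [-3.142, 0.0, 2.394]
force: [-0.1, -0.2, -1.6]
grip_width: 0.0554
finger_force: 53.8
```

>>> jog_arm --pt "0 0 0.03 0 0" --pt "0 0 0 0 0"

```text
clock: 22.55
position: [0.6192, -0.2012, 0.0143]
tool_rot: [3.141, 0.0, 2.394]
force: [-4.4, 2.2, 11.2]
grip_width: 0.0551
finger_force: 55.2
```

>>> jog_arm --pt "0 0 0.02 0 0" --pt "0 0 0 0 0"

```text
clock: 22.75
position: [0.6192, -0.2012, 0.0142]
tool_rot: [3.141, 0.0, 2.394]
force: [-7.2, 3.0, 21.9]
grip_width: 0.0552
finger_force: 56.1
```

>>> jog_arm --pt "0 0 -0.03 0 0" --pt "0 0 0 0 0.75" --pt "0 0 0 0 0.85" --pt "0 0 0 0 1" --pt "0 0 0 0 1" --pt "0 0 -0.3 0 1" --pt "0 0 -0.6 0 1" --pt "0 0 -0.9 0 1" --pt "0 0 -0.9 0 1" --pt "0 0 -0.9 0 1" --pt "0 0 0 0 1" --pt "0 0 0 0 1"

```text
clock: 23.95
position: [0.6195, -0.2012, 0.1235]
tool_rot: [3.14, 0.002, 2.394]
force: [0.4, 0.4, -0.8]
grip_width: 0.0853
finger_force: 0.0
```

```bash
cat >> h.py <<'E'
def patch(c,f,ctr,z,N=300,sc=.0004):
    "rectified top-down patch at height z; columns grow with world x, rows with world y"
    gx,gy=np.meshgrid(np.arange(N),np.arange(N))
    W=np.stack([ctr[0]+(gx-N/2)*sc,ctr[1]+(gy-N/2)*sc,np.full((N,N),z)],-1).reshape(-1,3)
    m=proj(c,W).astype(np.float32).reshape(N,N,2)
    return cv2.remap(f["pixels"],m[:,:,0],m[:,:,1],cv2.INTER_LINEAR)
E
python3 - <<'E'
from h import *
s=bot.observe();f=bot.grab_frame("wrist");c=cam(f,s)
cv2.imwrite("pics/w13.png",f["pixels"][:,:,::-1])
for z,a,b in((.026,68,77),(.011,98,108)):
    g=cv2.GaussianBlur(cv2.cvtColor(patch(c,f,(.6189,-.2013),z),cv2.COLOR_RGB2GRAY),(5,5),1)
    h=cv2.HoughCircles(g,cv2.HOUGH_GRADIENT,1,5,param1=80,param2=12,minRadius=a,maxRadius=b)
    print(z,[(round(.6189+(x-150)*.0004,4),round(-.2013+(y-150)*.0004,4),round(r*.0004,4)) for x,y,r in h[0][:3]])
plan(.4600,.0150,.135,.305)
E
```

```text
0.026 [(np.float32(0.6187), np.float32(-0.2019), np.float32(0.0283)), (np.float32(0.6179), np.float32(-0.2043), np.float32(0.0306)), (np.float32(0.6211), np.float32(-0.2023), np.float32(0.0306))]
0.011 [(np.float32(0.6167), np.float32(-0.1999), np.float32(0.0415)), (np.float32(0.6147), np.float32(-0.1995), np.float32(0.0399)), (np.float32(0.6171), np.float32(-0.1979), np.float32(0.0394))]
pos [ 0.6191 -0.201   0.1224] rot [3.141 0.    2.394] j7 1.25 F [-0.2  0.5 -0.1] w 0.0852 ff 0.0 t 24.0
units x y z turn [ 8.78  1.68 -0.42] 26.12
```

>>> jog_arm --pt "0.88 0.17 -0.1 0 1" --pt "0.88 0.17 -0.1 0 1" --pt "0.88 0.17 -0.1 0 1" --pt "0.88 0.17 -0.1 0 1" --pt "0.88 0.17 0 0 1" --pt "0.88 0.17 0 0 1" --pt "0.88 0.17 0 0 1" --pt "0.88 0.17 0 0 1" --pt "0.88 0.17 0 0 1" --pt "0.86 0.15 0 0 1" --pt "0 0 0 1 1" --pt "0 0 0 1 1"

```text
clock: 25.2
position: [0.4594, 0.0155, 0.1336]
tool_rot: [-3.141, -0.001, 2.233]
force: [-0.3, 0.5, 0.3]
grip_width: 0.0854
finger_force: 0.0
```

>>> jog_arm --pt "0 0 0 1 1" --pt "0 0 0 1 1" --pt "0 0 0 1 1" --pt "0 0 0 1 1" --pt "0 0 0 1 1" --pt "0 0 0 1 1" --pt "0 0 0 1 1" --pt "0 0 0 1 1" --pt "0 0 0 1 1" --pt "0 0 0 1 1" --pt "0 0 0 1 1" --pt "0 0 0 1 1"

```text
clock: 26.4
position: [0.4597, 0.0148, 0.1334]
tool_rot: [-3.141, 0.001, 1.271]
force: [0.7, 0.2, 0.1]
grip_width: 0.0851
finger_force: 0.0
```

>>> jog_arm --pt "0 0 0 1 1" --pt "0 0 0 1 1" --pt "0 0 0 1 1" --pt "0 0 0 1 1" --pt "0 0 0 1 1" --pt "0 0 0 1 1" --pt "0 0 0 1 1" --pt "0 0 0 1 1" --pt "0 0 0 1 1" --pt "0 0 0 1 1" --pt "0 0 0 1 1" --pt "0 0 0 1 1"

```text
clock: 27.6
position: [0.4597, 0.0148, 0.1335]
tool_rot: [3.142, 0.001, 0.311]
force: [-0.3, 0.6, -0.3]
grip_width: 0.0851
finger_force: 0.0
```

>>> jog_arm --pt "0 0 0 0.1 1" --pt "0 0 0 0 1" --pt "0 0 0 0 1"

```text
clock: 27.9
position: [0.46, 0.0149, 0.1337]
tool_rot: [-3.142, 0.0, 0.308]
force: [-1.3, -0.6, -1.3]
grip_width: 0.0852
finger_force: 0.0
```

```bash
python3 - <<'E'
from h import *
s=bot.observe();f=bot.grab_frame("wrist");c=cam(f,s)
cv2.imwrite("pics/w14.png",f["pixels"][:,:,::-1])
r=patch(c,f,(.46,.015),.03,400).astype(int)
m=(r[:,:,0]-r[:,:,1]<30)
con=comp(m,(200,200));P=con.astype(np.float32)
(x,y),wh,a=cv2.minAreaRect(P);print(".46 based centre",.46+(x-200)*.0004,.015+(y-200)*.0004,np.array(wh)*.0004,a)
plan(.46,.0150,.010,.305)
im=f["pixels"][:,:,::-1].copy()
for sx in(1,-1):
  for sy in(1,-1):
    a=.305;q=proj(c,[[.46+sx*.06*np.cos(a)-sy*.03*np.sin(a),.015+sx*.06*np.sin(a)+sy*.03*np.cos(a),.03]])[0]
    cv2.circle(im,tuple(int(v) for v in q.round()),3,(0,255,0),-1)
cv2.imwrite("pics/w14m.png",im)
E
```

```text
.46 based centre 0.4615418701171875 0.0141813720703125 [0.12018779 0.05952986] 17.771320343017578
pos [0.46   0.0148 0.1338] rot [-3.141  0.     0.308] j7 -0.7 F [-0.8 -0.6 -0. ] w 0.0856 ff 0.0 t 27.95
units x y z turn [ 0.   -0.    4.13] 0.04
```

>>> jog_arm --pt "0.04 0.03 0.5 0 1" --pt "0 0 0.8 0 1" --pt "0 0 0.8 0 1" --pt "0 0 0.8 0 1" --pt "0 0 0.6 0 1" --pt "0 0 0.4 0 1" --pt "0 0 0.2 0 1" --pt "0 0 0.03 0 1" --pt "0 0 0 0 0.9" --pt "0 0 0 0 0.8" --pt "0 0 0 0 0.7" --pt "0 0 0 0 0.6" --newtons 50

```text
clock: 29.15
position: [0.462, 0.0142, 0.0107]
tool_rot: [3.141, -0.001, 0.306]
force: [-1.0, -1.6, 17.3]
grip_width: 0.059
finger_force: 50.3
```

>>> jog_arm --pt "0 0 0 0 0.4" --pt "0 0 0 0 0.2" --pt "0 0 0 0 0" --pt "0 0 0 0 0" --newtons 60

```text
clock: 29.55
position: [0.462, 0.0141, 0.0108]
tool_rot: [3.141, -0.001, 0.306]
force: [-2.1, -2.4, 19.3]
grip_width: 0.0586
finger_force: 59.7
```

>>> jog_arm --pt "0 0 -0.1 0 0" --pt "0 0 -0.2 0 0" --pt "0 0 -0.5 0 0" --pt "0 0 -0.7 0 0" --pt "0 0 -0.7 0 0" --pt "0 0 -0.5 0 0" --pt "0 0 0 0 0"

```text
clock: 30.25
position: [0.4621, 0.0147, 0.0923]
tool_rot: [3.141, -0.002, 0.307]
force: [0.8, -0.3, -6.8]
grip_width: 0.0585
finger_force: 67.1
```

```bash
python3 - <<'E'
from h import *
plan(.4389,-.3106,.10,.262)
f=bot.grab_frame("wrist");cv2.imwrite("pics/w15.png",f["pixels"][:,:,::-1])
E
```

```text
pos [0.4621 0.0147 0.0923] rot [ 3.141e+00 -2.000e-03  3.070e-01] j7 -0.62 F [ 0.8 -0.3 -6.8] w 0.0585 ff 67.1 t 30.25
units x y z turn [-4.01 10.1  -0.26] 0.56
```

>>> jog_arm --pt "-0.2 0.5 0 0 0" --pt "-0.35 0.9 0 0 0" --pt "-0.35 0.9 0 0 0" --pt "-0.36 0.9 0 0 0" --pt "-0.36 0.9 0 0 0" --pt "-0.36 0.9 0 0 0" --pt "-0.36 0.9 0 0 0" --pt "-0.36 0.9 0 0 0" --pt "-0.36 0.9 0 0 0" --pt "-0.36 0.9 0 0 0" --pt "-0.36 0.9 0 0 0" --pt "-0.23 0.6 0 0 0"

```text
clock: 31.5
position: [0.4372, -0.3126, 0.0899]
tool_rot: [-3.141, 0.001, 0.305]
force: [0.3, 0.5, -5.4]
grip_width: 0.0582
finger_force: 67.1
```

>>> jog_arm --pt "0 0 0 0.56 0" --pt "0 0 0 0 0" --pt "0 0 0 0 0"

```text
clock: 31.8
position: [0.4379, -0.3101, 0.0901]
tool_rot: [-3.14, 0.001, 0.263]
force: [0.5, 0.5, -6.1]
grip_width: 0.0588
finger_force: 67.1
```

```bash
python3 - <<'E'
from h import *
plan(.4389,-.3106,.023,.262)
s=bot.observe();f=bot.grab_frame("wrist");c=cam(f,s)
im=f["pixels"][:,:,::-1].copy()
a=.262
for W,H,z,col in((.078,.049,.006,(0,255,0)),):
 for sx in(1,-1):
  for sy in(1,-1):
    q=proj(c,[[.4389+sx*W*np.cos(a)-sy*H*np.sin(a),-.3106+sx*W*np.sin(a)+sy*H*np.cos(a),z]])[0];print(q.round())
    cv2.circle(im,tuple(int(v) for v in q.round()),3,col,-1)
cv2.imwrite("pics/w16.png",im)
E
```

```text
pos [ 0.4379 -0.3101  0.0901] rot [-3.14e+00  1.00e-03  2.63e-01] j7 -0.11 F [ 0.5  0.5 -6.1] w 0.0588 ff 67.1 t 31.8
units x y z turn [0.03 0.03 2.24] 0.01
[201. 100.]
[351. 100.]
[214. 306.]
[337. 306.]
```

View pics/w16.png

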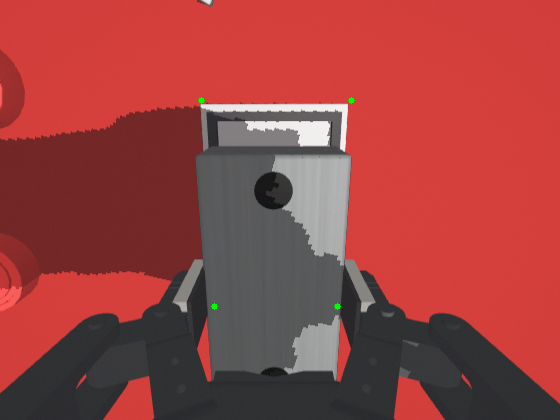

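The cap hangs level over the rectangular nest and lies parallel to it. The plate's far corners are at (202,104) and (348,104), against predicted (201,100) and (351,100). That is about 2 mm off, well within the 7 mm clearance, so I'm lowering straight down.

>>> jog_arm --pt "0 0.02 0.3 0 0" --pt "0 0 0.6 0 0" --pt "0 0 0.6 0 0" --pt "0 0 0.4 0 0" --pt "0 0 0.2 0 0" --pt "0 0 0.1 0 0" --pt "0 0 0.08 0 0" --pt "0 0 0 0 0"

```text
clock: 32.65
position: [0.4385, -0.3114, 0.0227]
tool_rot: [3.141, -0.0, 0.262]
force: [0.1, -0.6, -5.7]
grip_width: 0.0585
finger_force: 67.0
```

>>> jog_arm --pt "0 0 0.04 0 0" --pt "0 0 0.03 0 0" --pt "0 0 0 0 0"

```text
clock: 32.95
position: [0.4384, -0.3114, 0.0205]
tool_rot: [3.141, -0.0, 0.262]
force: [0.2, 0.4, -6.0]
grip_width: 0.0582
finger_force: 67.1
```

>>> jog_arm --pt "0 0 0.04 0 0" --pt "0 0 0.03 0 0" --pt "0 0 0 0 0"

```text
clock: 33.25
position: [0.4383, -0.3114, 0.0182]
tool_rot: [-3.141, 0.0, 0.262]
force: [0.4, -0.4, -6.1]
grip_width: 0.0587
finger_force: 67.1
```

>>> jog_arm --pt "0 0 0.03 0 0" --pt "0 0 0 0 0"

```text
clock: 33.45
position: [0.4383, -0.3114, 0.0173]
tool_rot: [-3.142, 0.0, 0.262]
force: [-0.7, 0.0, -6.0]
grip_width: 0.0581
finger_force: 67.1
```

>>> jog_arm --pt "0 0 0.03 0 0" --pt "0 0 0 0 0"

```text
clock: 33.65
position: [0.4384, -0.3115, 0.017]
tool_rot: [-3.142, -0.001, 0.261]
force: [-3.4, 2.6, 7.2]
grip_width: 0.0588
finger_force: 68.5
```

>>> jog_arm --pt "0 0 0.02 0 0" --pt "0 0 0 0 0"

```text
clock: 33.85
position: [0.4384, -0.3115, 0.0169]
tool_rot: [-3.141, -0.001, 0.261]
force: [-6.1, 5.8, 21.8]
grip_width: 0.0584
finger_force: 70.4
```

>>> jog_arm --pt "0 0 -0.03 0 0" --pt "0 0 0 0 0.8" --pt "0 0 0 0 0.9" --pt "0 0 0 0 1" --pt "0 0 0 0 1" --pt "0 0 -0.3 0 1" --pt "0 0 -0.6 0 1" --pt "0 0 -0.9 0 1" --pt "0 0 -0.9 0 1" --pt "0 0 -0.9 0 1" --pt "0 0 -0.9 0 1" --pt "0 0 0 0 1"

```text
clock: 35.05
position: [0.4392, -0.3123, 0.1551]
tool_rot: [3.139, -0.003, 0.261]
force: [-0.7, 0.2, -1.2]
grip_width: 0.0856
finger_force: 0.0
```

```bash
python3 - <<'E'
from h import *
s=bot.observe();print(s["position"].round(4),s["force"].round(1),s["finger_force"])
f=bot.grab_frame("top");c=cam(f);cv2.imwrite("pics/top2.png",f["pixels"][:,:,::-1])
f=bot.grab_frame("wrist");c=cam(f,s);cv2.imwrite("pics/w17.png",f["pixels"][:,:,::-1])
r=patch(c,f,(.4389,-.3106),.036,500).astype(int)
g=r.sum(2)/3
# sample brightness along the nest's x and y axes, in 2 mm steps from the centre, at the cap-top height
a=.262
for nm,u,L in(("x",(np.cos(a),np.sin(a)),.08),("y",(-np.sin(a),np.cos(a)),.05)):
    for sg in(1,-1):
        ks=np.arange(L-.034,L,.002);print(nm,sg,[(round(k*1000),int(g[int(250+sg*k*u[1]/.0004),int(250+sg*k*u[0]/.0004)])) for k in ks])
E
```

```text
[ 0.4392 -0.3123  0.1551] [-0.7  0.2 -1.2] 0.0
x 1 [(46, 57), (48, 58), (50, 58), (52, 157), (54, 160), (56, 149), (58, 77), (60, 129), (62, 229), (64, 229), (66, 205), (68, 87), (70, 88), (72, 173), (74, 230), (76, 172), (78, 105)]
x -1 [(46, 34), (48, 34), (50, 33), (52, 33), (54, 33), (56, 88), (58, 150), (60, 152), (62, 174), (64, 145), (66, 106), (68, 104), (70, 105), (72, 105), (74, 104), (76, 104), (78, 105)]
y 1 [(16, 84), (18, 83), (20, 83), (22, 84), (24, 84), (26, 85), (28, 81), (30, 119), (32, 119), (34, 108), (36, 39), (38, 39), (40, 42), (42, 118), (44, 107), (46, 60), (48, 60)]
y -1 [(16, 83), (18, 83), (20, 82), (22, 83), (24, 85), (26, 84), (28, 84), (30, 84), (32, 118), (34, 51), (36, 47), (38, 77), (40, 168), (42, 227), (44, 103), (46, 105), (48, 105)]
```

```bash
python3 -c "
from workcell import bot
print(bot.job_done())"
```

```text
the job is handed in; nothing more can be done
None
```

The bush, nut, bearing and cap were each set down and released in their own nests in order, and I handed the job in at about 35 s; by my measurements each lies within about 3 mm of its nest centre, but no verdict came back.

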